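# Stack the sample boxes and hover the last one for a divider sheet

### The job

Set the blue sample box squarely on top of the white one and let go of it, then carry the orange box over the tube rack, clear of the bottles, and stop with it level, square and centred about 10 mm above the blue box, never touching it, so that a colleague can slip a divider sheet in between. The program finishes while still holding the orange box there in the gripper: do not put it down or let go. Do not drop the blue box, leave the white box where it stands, and do not shift or tip the rack or the two bottles.

Things in the scene. Friction and masses are not known exactly. Their poses are not given: they have to be found in the camera images.
- white_box: closed white plastic sample box, 112 x 58 x 40 mm (x, y, z), 0.18 to 0.35 kg, lid fixed shut, flat top; a 2.5 mm grey latch on its -x end, 2.5 mm grey hinge barrels on its +x end, plain long sides; origin: centre of its underside, x along its length, z up; either way round is the same; loose on the bench left of the rack
- blue_box: closed blue plastic sample box, 112 x 58 x 40 mm (x, y, z), 0.18 to 0.35 kg, lid fixed shut, flat top; a 2.5 mm grey latch on its -x end, 2.5 mm grey hinge barrels on its +x end, plain long sides; origin: centre of its underside, x along its length, z up; either way round is the same; on the bench right of the rack, may swap places with the orange box
- orange_box: closed orange plastic sample box, 112 x 58 x 40 mm (x, y, z), 0.18 to 0.35 kg, lid fixed shut, flat top; a 2.5 mm grey latch on its -x end, 2.5 mm grey hinge barrels on its +x end, plain long sides; origin: centre of its underside, x along its length, z up; either way round is the same; on the bench right of the rack, may swap places with the blue box
- white_box_top (a point): centre of the white box's top face, 40 mm above its underside; same axes as the box
- blue_box_top (a point): centre of the blue box's top face, 40 mm above its underside; same axes as the box
- rack: white tube rack full of capped tubes, 108 x 244 mm and up to 111 mm tall (x, y, z), loose, its long side pointing roughly away from the robot, between the boxes on the right and the column on the left; origin at the centre of its underside; leave alone
- red_bottle: white reagent bottle with a red cap, 38 mm diameter, 118 mm tall, loose, behind the rack; origin at the centre of its underside; leave alone
- blue_bottle: white reagent bottle with a blue cap, 48 mm diameter, 105 mm tall, loose, behind the rack; origin at the centre of its underside; leave alone

How it is judged:
On the way:
1. the blue box lies squarely on the white box, released and at rest (horizontal distance between blue_box and white_box below 0.008 m and z of blue_box in the frame of white_box_top between -0.004 and 0.004 m and angle between the x axis of blue_box and the x axis of white_box, either way round below 0.1 rad and angle between each of blue_box, white_box's own z axis and vertical below 0.06 rad and contact force between the fingers and blue_box below 0.1 N and linear speed of blue_box below 0.02 m/s), for 0.2 s.
At the end, for the whole second after the job is handed in: Blue box rests released on the white one, centred within 8 mm, parallel within 0.1 rad; the gripper holds the orange box still above it, centred within 8 mm, parallel within 0.1 rad, level within 0.08 rad, its underside 4 to 18 mm above the blue top, not touching (all of step 1 and horizontal distance between orange_box and blue_box below 0.008 m and z of orange_box in the frame of blue_box_top between 0.004 and 0.018 m and angle between the x axis of orange_box and the x axis of blue_box, either way round below 0.1 rad and angle between orange_box's own z axis and vertical below 0.08 rad and contact force between the fingers and orange_box above 1 N and contact force between orange_box and blue_box below 0.05 N and linear speed of orange_box below 0.02 m/s); the arm keeps its last pose, push and grip.
It fails at once if the orange box touches the blue box (contact force between orange_box and blue_box above 0.5 N).
It fails at once if the blue box is dropped from more than about 10 mm above the white box (height (world z) of blue_box above 0.052 m and contact force between blue_box and anything else below 0.02 N).
It fails at once if the white box is moved more than 15 mm (distance of white_box from where it was at the start of the episode above 0.015 m).
It fails at once if the tube rack or one of the two bottles is shifted more than 10 mm or tipped (distance of any of rack, red_bottle, blue_bottle from where it was at the start of the episode above 0.01 m or angle between any of rack, red_bottle, blue_bottle's own z axis and vertical above 0.15 rad).
It also fails if it takes over 72 s, if anything falls off the work surface, if the arm or the gripper's body presses on something with over 40 N, if the wrist force passes 120 N, or if a joint passes its speed limit or range.

### The arm

A 6-joint arm with a two-finger parallel gripper is mounted at the origin on the work surface; the furniture and walls round the work are solid. World frame = base frame: x ahead of the robot, y to its left, z up, the work surface at z = 0. Lengths are in m, angles in rad, forces in N, time in s.
With the tool pointing down it reaches from about 0.325 to 0.875 m from the base axis. Payload 4.4 kg.
Tool frame: the origin (TCP) lies midway between the tips of the shut fingers; the grasp point (between the pads) lies bot.grip_point_offset behind it (bot.grip_point_offset is the distance from the TCP to the grasp point, in m); z points along the fingers, y is the direction in which the jaws open and shut (so a half turn about z gives the same grasp; the last joint's range is limited). The gripper opens to 85 mm and grips with 20 to 120 N. Pads are 22 mm wide; open, the fingers measure 114 mm over their backs; the gripper's body (76 mm by 85 mm) begins 54 mm behind the grasp point. The pads swing forward as they close: fully open they stand 13 mm farther back than shut.
Start: joints at [-1.48, 0.207, 1.542, -0, 1.393, -0.15], TCP at [0.138, -0.558, 0.231] pointing down, gripper open.
Joint ranges: [-2.73, 2.73], [-0.86, 2.22], [0.23, 2.46], [-1.11, 4.25], [0.08, 2.63], [-2.82, 2.82]. Speed limits (rad/s): [2.79, 2.79, 3.14, 3.14, 3.14, 3.14].

### API

Orientations are given as a unit quaternion [w, x, y, z].
In Python, from station import readout, camera, camera_params, job_done, boxes_of, regions_of, tip_of, bot gives the robot as it stands. The module is installed in compiled form; this text tells all that it offers.
- The arm moves only by the tool play_rows, never from a script. Its argument "commands" is a list of rows, each a list of 2 entries, a list of its own where there are three numbers: the shift along the world's x, y, z in m, then the turn about the world's z in degrees. A call has 1 to 10 rows; each row is the pose to reach, as a shift and turn from the pose commanded when the call began; what a row does not reach only later rows make up. A row lasts 1/8 s, in which the tool goes at most 62.5 mm and 10.7 degrees, less where a joint would pass 70% of its speed; a pose out of reach is approached as far as the arm can. A call with a gripper value outside its range is refused whole. "jaw" is the finger opening in m, from 0 to 0.0854, set as the call begins (left out, the last holds). The fingers move at their own pace and stop on an object; "squeeze" is the grip in N (left out, the last holds). Time passes only in rows, so rows that repeat a pose let the fingers close. It gives the time, the measured TCP pose, the force and the opening at its end, in the units of the state.
- readout.read_state(): the state, without advancing time (a new reading comes with each control period).
- camera(name): name is "scene" or "side" or "wrist"; returns the picture (420x560x3 uint8, red, green, blue); there is no depth.
- camera_params(name): a dict with "K" (3x3 intrinsics, pixels), "world_from_camera" (4x4, takes a point from camera to world coordinates). Camera axes: x right, y up, looking along -z (the intrinsics and any distortion apply to the point x, -y, -z); pixel columns grow to the right and rows downward; lengths in m; the calibration is good to about 2 mm. A picture is of the moment at which its call begins: read the wrist's pose just before it. camera_params takes no time and is no camera call; for the wrist camera it gives the pose at the moment of the call.
- job_done(): hands the job in, once; it reports no verdict.
Trained networks look in the newest picture that a camera, given by its name, has taken for a name from the list of things; names that differ only in an ending like _2 or _b are one class to them, and where a whole thing is asked for, a point or a joint stands for the part that bears it (a point fixed in the world has none). Each returns a list of dicts, best first, with "confidence" (0 to 1); they miss things now and then, are a little off and sometimes report something else, mostly with a low value. They report only what shows in the picture. A call takes as long as a camera call.
- boxes_of(camera, target): "extent" ([left, top, right, bottom] in pixels, round what is visible of it).
- regions_of(camera, target): "mask" (420x560 bool, what is visible of it) and "extent" ([left, top, right, bottom] in pixels, round what is visible of it).
- tip_of(camera, target): "pixel" ([column, row] in pixels: a listed point, or the origin of a listed thing).
The state is a dict: "time_s": time; "joints": joint angles; "qd": joint speeds; "tau": joint torques, N m; "tool_pos": TCP position; "ee_rot": TCP orientation; "force": force on the tool from outside, world axes, zero at the start; "torque": the same for the moment, N m; "gripper_width": finger opening in m.
Only numpy, scipy, OpenCV 4.12 (cv2) and the standard library are available. Lean on these libraries where they do the work, as an engineer would, in place of code of your own. Each camera call takes 0.05 s, during which the arm holds its last target. There are 200 camera calls.

## Working session

There is one attempt and no reset: what is moved stays moved. The work goes in short steps, Python scripts to look and compute and a tool call to move; the robot and the scene stay as the last step left them, time stands still between calls to the robot, and variables do not carry over. Pictures are saved under pics/ and viewed, about 8 in all and at most 12, crops included, and the job is handed in when it is done.

Besides the shell and the picture viewer there is one more tool, called after "Call:" by a JSON object that holds its "api" and its "payload", one argument or row to a line. play_rows: Moves the arm, as the interface text tells. Its arguments: {"type":"object","properties":{"commands":{"type":"array"},"jaw":{"type":"number"},"squeeze":{"type":"number"}},"required":["commands"]}

```bash
mkdir -p pics
cat > h.py <<'E'
import numpy as np, cv2
from station import *
def ray(name,px):
    p=camera_params(name);K=p["K"];T=np.array(p["world_from_camera"])
    d=np.linalg.inv(K)@np.array([px[0],px[1],1.]);d=np.array([d[0],-d[1],-d[2]])
    return T[:3,3],T[:3,:3]@d
def onz(name,px,z):
    o,d=ray(name,px);return o+d*(z-o[2])/d[2]
def proj(name,P):
    p=camera_params(name);T=np.linalg.inv(np.array(p["world_from_camera"]))
    c=T[:3,:3]@np.array(P)+T[:3,3];q=np.array(p["K"])@[c[0],-c[1],-c[2]];return q[:2]/q[2]
def save(name,im):cv2.imwrite("pics/"+name,cv2.cvtColor(im,cv2.COLOR_RGB2BGR))
E
python3 - <<'E'
from h import *
s=readout.read_state();print(s,bot.grip_point_offset)
for n in ["scene","side"]:
    im=camera(n);save(n+"0.png",im);p=camera_params(n);print(n,p)
    for t in ["white_box","blue_box","orange_box","rack","red_bottle","blue_bottle"]:
        print(n,t,[(round(r["confidence"],2),np.round(r["extent"])) for r in boxes_of(n,t)[:2]])
print(readout.read_state()["time_s"])
E
```

```text
{'time_s': 0.0, 'joints': array([-1.47948186e+00,  2.07448013e-01,  1.54299804e+00,  2.58861212e-05,
        1.39350497e+00, -1.50488434e-01]), 'qd': array([-0.00044492,  0.00101389, -0.00024579, -0.00068763, -0.00113126,
        0.00104751]), 'tau': array([ 1.45206792e-03, -3.83027887e+01, -2.91594243e+01, -1.02854615e-04,
        1.05160108e-02, -2.39897254e-06]), 'tool_pos': array([ 0.13761732, -0.55748706,  0.23008896]), 'ee_rot': array([-1.17829244e-03,  9.92699905e-01,  1.20604761e-01,  4.76153513e-05]), 'force': array([0.60793537, 0.44589399, 0.71811821]), 'torque': array([ 0.03402525,  0.01890643, -0.0326024 ]), 'gripper_width': 0.08549188341498508} 0.0187
scene {'K': array([[401.73320448,   0.        , 279.68328614],
       [  0.        , 401.73320448, 210.07533688],
       [  0.        ,   0.        ,   1.        ]]), 'world_from_camera': array([[-0.83683574,  0.42713171, -0.34243897,  0.24724425],
       [-0.5474517 , -0.65107365,  0.52573733,  0.51310154],
       [ 0.0016061 ,  0.62742458,  0.77867568,  0.84964654],
       [ 0.        ,  0.        ,  0.        ,  1.      
[... 430 characters left out ...]
    [  0.        ,   0.        ,   1.        ]]), 'world_from_camera': array([[ 0.98922362,  0.08723965, -0.11758344,  0.45560486],
       [-0.14459917,  0.45612312, -0.87809042, -1.00490545],
       [-0.02297177,  0.88563025,  0.46382254,  0.57477412],
       [ 0.        ,  0.        ,  0.        ,  1.        ]])}
side white_box [(0.57, array([213., 165., 239., 182.])), (0.46, array([210., 244., 256., 282.]))]
side blue_box [(0.9, array([207., 244., 257., 283.]))]
side orange_box [(0.69, array([260., 277., 315., 315.]))]
side rack [(0.73, array([230., 166., 271., 232.]))]
side red_bottle [(0.56, array([310., 161., 321., 200.]))]
side blue_bottle [(0.68, array([319., 192., 333., 232.]))]
0.7
```

```bash
python3 -c "
import cv2,numpy as np
a=cv2.imread('pics/scene0.png');b=cv2.imread('pics/side0.png')
print(a.shape)"
```

```text
(420, 560, 3)
```

View pics/scene0.png

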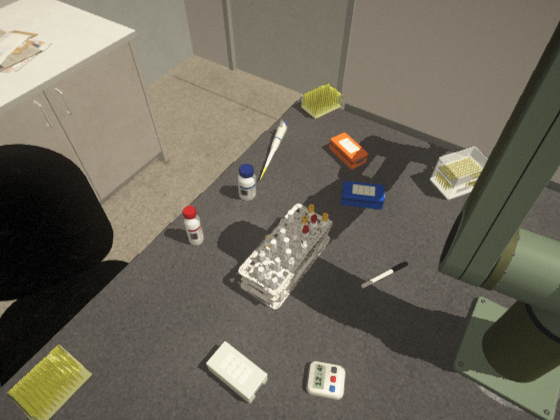

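View pics/side0.png

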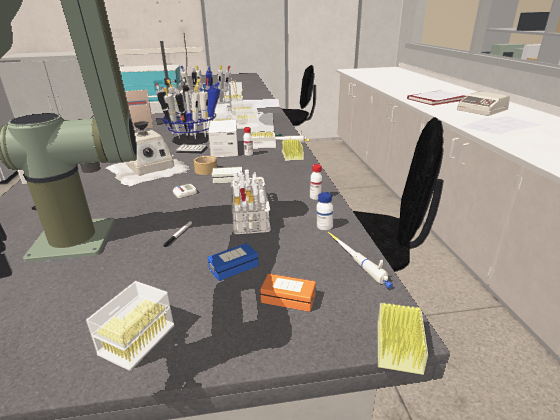

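The scene picture shows white box at about (237,372), rack (287,255), blue box (363,194) and orange box (348,150). The side picture shows blue at (233,262) and orange at (288,292). Next I fit each box's x, y and yaw to the masks.

```bash
cat >> h.py <<'E'
from scipy.optimize import minimize
def corners(x,y,yaw,z0,L=.112,W=.058,H=.040):
    c,s=np.cos(yaw),np.sin(yaw)
    return [(x+c*a-s*b,y+s*a+c*b,z0+h) for a in(-L/2,L/2) for b in(-W/2,W/2) for h in(0,H)]
S=8
def poly(name,v,z0,dims):
    P=np.array([proj(name,c) for c in corners(*v,z0,*dims)])
    m=np.zeros((420,560),np.uint8)
    h=cv2.convexHull(((P)*16).astype(np.int32));cv2.fillConvexPoly(m,h,1,shift=4);return m>0
def soft(m): return cv2.GaussianBlur(m.astype(np.float32),(0,0),1.5)
def fit(masks,z0,x0,dims=(.115,.058,.040)):
    def cost(v):
        return sum(((soft(poly(n,v,z0,dims))-soft(m))**2).sum()/m.sum() for n,m in masks.items())
    best=None
    for yaw in np.arange(0,np.pi,np.pi/6) if x0[2] is None else [x0[2]]:
        s0=np.array([x0[0],x0[1],yaw]);sim=[s0,s0+[.02,0,0],s0+[0,.02,0],s0+[0,0,.25]]
        r=minimize(cost,s0,method="Nelder-Mead",options=dict(initial_simplex=sim,xatol=1e-4,fatol=1e-5,maxiter=250))
        if best is None or r.fun<best.fun:best=r
    return best.x,best.fun
def mask(n,t,near=None):
    R=regions_of(n,t)
    if near is not None:
        R=[r for r in R if np.hypot((r["extent"][0]+r["extent"][2])/2-near[0],(r["extent"][1]+r["extent"][3])/2-near[1])<25]
    return R[0]["mask"] if R else None
E
cat > a.py <<'E'
from h import *
im={n:camera(n) for n in("scene","side")}
for t,cs in {"white_box":{"scene":(237,372)},"blue_box":{"scene":(363,194),"side":(233,262)},"orange_box":{"scene":(348,150),"side":(288,295)}}.items():
    M={n:mask(n,t,c) for n,c in cs.items()};M={n:m for n,m in M.items() if m is not None}
    x0=onz("scene",cs["scene"],.02)
    for k in ([[n] for n in M]+([list(M)] if len(M)>1 else [])):
        v,f=fit({n:M[n] for n in k},0,[x0[0],x0[1],None]);print(t,k,np.round(v,4),np.degrees(v[2]).round(1),round(f,3))
for t in["rack","red_bottle","blue_bottle"]:
    for n in im:
        for r in tip_of(n,t)[:1]:print(t,n,onz(n,r["pixel"],0).round(3),r["confidence"])
for c in [(240,288),(277,306),(332,225),(297,206)]:print("rack top-ish",onz("scene",c,.06).round(3))
E
python3 a.py
```

```text
Traceback (most recent call last):
  File "a.py", line 7, in <module>
    v,f=fit({n:M[n] for n in k},0,[x0[0],x0[1],None]);print(t,k,np.round(v,4),np.degrees(v[2]).round(1),round(f,3))
        ~~~^^^^^^^^^^^^^^^^^^^^^^^^^^^^^^^^^^^^^^^^^^
  File "h.py", line 29, in fit
    r=minimize(cost,s0,method="Nelder-Mead",options=dict(initial_simplex=sim,xatol=1e-4,fatol=1e-5,maxiter=250))
  File "h.py", line 25, in cost
    return sum(((soft(poly(n,v,z0,dims))-soft(m))**2).sum()/m.sum() for n,m in masks.items())
  File "h.py", line 25, in <genexpr>
    return sum(((soft(poly(n,v,z0,dims))-soft(m))**2).sum()/m.sum() for n,m in masks.items())
                      ~~~~^^^^^^^^^^^^^
  File "h.py", line 19, in poly
    P=np.array([proj(name,c) for c in corners(*v,z0,*dims)])
                ~~~~^^^^^^^^
  File "h.py", line 10, in proj
    p=camera_params(name);T=np.linalg.inv(np.array(p["world_from_camera"]))
ValueError: time passes only in moves, steps and waits
```

```bash
sed -i 's/^from station import \*/from station import *\nPC={}\n_cp=camera_params\ndef camera_params(n):\n    if n not in PC: PC[n]=_cp(n)\n    return PC[n]  # cached: one script = one arm pose/' h.py
python3 a.py
```

```text
blue_box ['scene'] [ 0.4518 -0.2156  0.3952] 22.6 0.017
blue_box ['side'] [ 0.4524 -0.2181  3.5328] 202.4 0.021
blue_box ['scene', 'side'] [ 0.4523 -0.2168  0.3909] 22.4 0.042
orange_box ['scene'] [ 0.5668 -0.3535 -0.4732] -27.1 0.046
orange_box ['side'] [ 0.5664 -0.3556  2.7379] 156.9 0.038
orange_box ['scene', 'side'] [ 0.5667 -0.3544 -0.4438] -25.4 0.101
rack scene [0.517 0.064 0.   ] 0.64
rack side [0.516 0.069 0.   ] 0.64
red_bottle scene [0.471 0.336 0.   ] 0.68
red_bottle side [0.758 0.151 0.   ] 0.81
blue_bottle scene [ 0.733 -0.052  0.   ] 0.9
blue_bottle side [ 0.727 -0.065  0.   ] 0.85
rack top-ish [0.547 0.21  0.06 ]
rack top-ish [0.456 0.201 0.06 ]
rack top-ish [ 0.462 -0.051  0.06 ]
rack top-ish [ 0.565 -0.055  0.06 ]
```

```bash
cat > w.py <<'E'
from h import *
im=camera("scene");print([(round(r["confidence"],2),np.round(r["extent"])) for r in regions_of("scene","white_box")])
roi=np.zeros((420,560),np.uint8);roi[335:412,195:280]=1
g=cv2.cvtColor(im,cv2.COLOR_RGB2GRAY);m=((g>110)&(roi>0)).astype(np.uint8)
n,l,st,_=cv2.connectedComponentsWithStats(m);i=1+np.argmax(st[1:,4]);m=cv2.morphologyEx((l==i).astype(np.uint8),cv2.MORPH_CLOSE,np.ones((5,5)))>0
x0=onz("scene",(237,372),.02);v,f=fit({"scene":m},0,[x0[0],x0[1],None]);print(v.round(4),np.degrees(v[2]),f,st[i])
P=poly("scene",v,0,(.115,.058,.04))
o=im.copy();o[m]=o[m]//2+[0,100,0];c,_=cv2.findContours(P.astype(np.uint8),0,2);cv2.drawContours(o,c,-1,(255,0,0),1)
save("w.png",cv2.resize(o[330:415,190:360],None,fx=4,fy=4,interpolation=0))
E
python3 w.py
```

```text
[(0.84, array([206., 344., 269., 404.]))]
[ 0.4572  0.3457 -0.063 ] -3.607819415742948 0.019781070113423872 [ 206  341   62   63 1971]
```

Call:
{"api": "play_rows", "payload": {
  "commands": [
    [[0.06,0.06,0.03],8],
    [[0.12,0.12,0.05],8.5],
    [[0.18,0.18,0.05],8.5],
    [[0.23,0.24,0.05],8.5],
    [[0.26,0.28,0.05],8.5],
    [[0.26,0.28,0.05],8.5],
    [[0.26,0.28,0.05],8.5]
  ],
  "jaw": 0.0854,
  "squeeze": 40
}}

```text
time_s: 2.48
tool_pos: [0.3995, -0.2755, 0.2817]
ee_rot: [0.0, 0.981, 0.196, 0.0]
force: [-0.5, -1.0, 0.6]
gripper_width: 0.0855
```

```bash
cat > wr.py <<'E'
from h import *
import sys
s=readout.read_state();im=camera("wrist");save(sys.argv[1],im);p=camera_params("wrist")
print(s["time_s"],s["tool_pos"].round(4),s["ee_rot"].round(4));print(p["K"].round(1),p["world_from_camera"].round(3))
q=s["ee_rot"];print("toolyaw",np.degrees(2*np.arctan2(q[2],q[1])))
for t in sys.argv[2:]:
    t,z=t.split(":")
    for r in regions_of("wrist",t)[:2]:
        e=r["extent"];x0=onz("wrist",((e[0]+e[2])/2,(e[1]+e[3])/2),float(z)+.04)
        v,f=fit({"wrist":r["mask"]},float(z),[x0[0],x0[1],None]);print(t,round(r["confidence"],2),np.round(e),v.round(4),np.degrees(v[2]).round(1),round(f,3))
E
python3 wr.py wr1.png blue_box:0
```

```text
2.475 [ 0.3995 -0.2755  0.2817] [1.000e-04 9.805e-01 1.964e-01 5.000e-04]
[[342.3   0.  278.3]
 [  0.  342.3 210.9]
 [  0.    0.    1. ]] [[ 0.384  0.891  0.241  0.461]
 [-0.923  0.371  0.1   -0.25 ]
 [-0.    -0.261  0.965  0.424]
 [ 0.     0.     0.     1.   ]]
toolyaw 22.65273675732562
blue_box 0.79 [217.  58. 276. 168.] [ 0.4511 -0.2165  3.5386] 202.7 0.018
```

View pics/w.png

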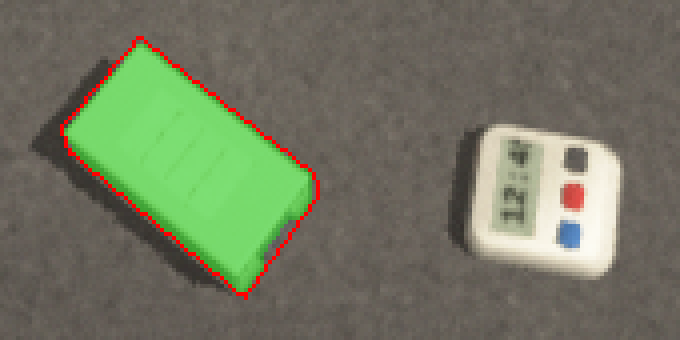

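View pics/wr1.png

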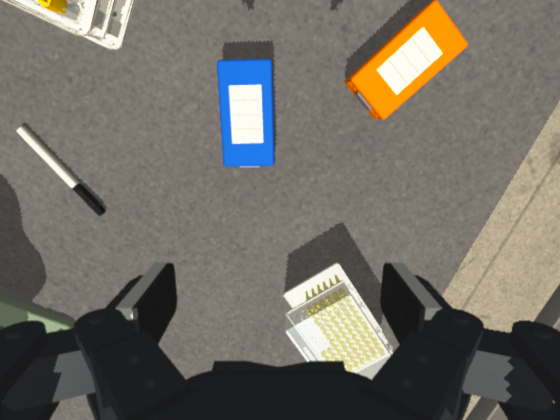

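The white box contour matches its edges, giving (0.457, 0.346, -3.6°). The wrist view shows blue at (246,113) with orange at (408,60), and the blue pose agrees with the other cameras to about 1 mm. Next I go above blue.

Call:
{"api": "play_rows", "payload": {
  "commands": [
    [[0.026,0.03,-0.05],0],
    [[0.052,0.059,-0.1],0],
    [[0.052,0.059,-0.15],0],
    [[0.052,0.059,-0.19],0],
    [[0.052,0.059,-0.19],0],
    [[0.052,0.059,-0.19],0]
  ]
}}

```text
time_s: 3.32
tool_pos: [0.4502, -0.2212, 0.0927]
ee_rot: [0.001, 0.981, 0.193, 0.001]
force: [1.0, 0.1, 0.1]
gripper_width: 0.0854
```

```bash
cat > st.py <<'E'
from h import *
s=readout.read_state();q=s["ee_rot"];print(s["time_s"],s["tool_pos"].round(4),np.degrees(2*np.arctan2(q[2],q[1])).round(2),s["force"].round(2),s["gripper_width"].round(4),s["qd"].round(3))
E
python3 st.py
```

```text
Traceback (most recent call last):
  File "st.py", line 2, in <module>
    s=readout.read_state();q=s["ee_rot"];print(s["time_s"],s["tool_pos"].round(4),np.degrees(2*np.arctan2(q[2],q[1])).round(2),s["force"].round(2),s["gripper_width"].round(4),s["qd"].round(3))
                                                                                                                                                   ^^^^^^^^^^^^^^^^^^^^^^^^
AttributeError: 'float' object has no attribute 'round'
```

```bash
cat > st.py <<'E'
from h import *
A=[]
for i in range(5):
    s=readout.read_state();q=s["ee_rot"];A.append([*s["tool_pos"]*1e3,np.degrees(2*np.arctan2(q[2],q[1])),*s["force"],s["gripper_width"]*1e3])
    if i<4: camera("wrist")
A=np.array(A);print(s["time_s"]);print(A.round(2)[:2]);print("mean",A.mean(0).round(2),"sd",A.std(0).round(2))
E
python3 st.py
```

```text
3.525
[[ 4.5023e+02 -2.2122e+02  9.2710e+01  2.2250e+01  1.0000e+00  6.0000e-02
   1.1000e-01  8.5400e+01]
 [ 4.5091e+02 -2.2141e+02  9.3480e+01  2.2270e+01  4.6000e-01 -7.2000e-01
   2.1000e-01  8.5360e+01]]
mean [ 4.5088e+02 -2.2112e+02  9.3430e+01  2.2290e+01  2.7000e-01 -1.1000e-01
  3.1000e-01  8.5360e+01] sd [0.34 0.25 0.38 0.03 0.62 0.64 0.38 0.2 ]
```

Call:
{"api": "play_rows", "payload": {
  "commands": [
    [[0.0006,0.0044,-0.03],0.3],
    [[0.0006,0.0044,-0.06],0.3],
    [[0.0006,0.0044,-0.075],0.3],
    [[0.0006,0.0044,-0.088],0.3],
    [[0.0006,0.0044,-0.088],0.3],
    [[0.0006,0.0044,-0.088],0.3]
  ]
}}

```text
time_s: 4.28
tool_pos: [0.451, -0.2154, 0.0041]
ee_rot: [0.001, 0.981, 0.196, 0.001]
force: [0.2, 1.0, 0.3]
gripper_width: 0.0854
```

Call:
{"api": "play_rows", "payload": {
  "commands": [
    [[0,0,0],0],
    [[0,0,0],0],
    [[0,0,0],0],
    [[0,0,0],0],
    [[0,0,0],0],
    [[0,0,0],0],
    [[0,0,0],0]
  ],
  "jaw": 0.045,
  "squeeze": 45
}}

```text
time_s: 5.15
tool_pos: [0.4511, -0.2155, 0.0043]
ee_rot: [0.001, 0.981, 0.196, 0.001]
force: [-0.6, 0.1, 6.0]
gripper_width: 0.0579
```

Call:
{"api": "play_rows", "payload": {
  "commands": [
    [[0,0,0.02],0],
    [[0,0,0.06],0],
    [[0,0,0.12],0],
    [[0,0,0.16],0],
    [[0,0,0.16],0],
    [[0,0,0.16],0]
  ]
}}

```text
time_s: 5.9
tool_pos: [0.4488, -0.2138, 0.1613]
ee_rot: [-0.001, 0.981, 0.196, -0.001]
force: [-0.0, 0.5, -3.9]
gripper_width: 0.0574
```

```bash
python3 st.py; python3 wr.py wr2.png
python3 - <<'E'
from h import *
im=camera("scene");camera("side")
for n in("scene","side"):
    R=regions_of(n,"blue_box")
    if R:
        r=R[0];e=r["extent"];x0=onz(n,((e[0]+e[2])/2,(e[1]+e[3])/2),.18);print(n,e,np.round(r["confidence"],2),fit({n:r["mask"]},.16,[x0[0],x0[1],.39]))
E
```

```text
6.1
[[ 4.4883e+02 -2.1384e+02  1.6126e+02  2.2650e+01 -5.0000e-02  4.6000e-01
  -3.8700e+00  5.7390e+01]
 [ 4.4843e+02 -2.1358e+02  1.6058e+02  2.2650e+01 -7.8000e-01 -2.5000e-01
  -3.2300e+00  5.7470e+01]]
mean [ 4.4862e+02 -2.1371e+02  1.6073e+02  2.2650e+01 -1.7000e-01 -1.5000e-01
 -3.3800e+00  5.7550e+01] sd [0.19 0.13 0.31 0.   0.45 0.48 0.27 0.16]
6.1 [ 0.4489 -0.2139  0.1609] [-0.0018  0.9805  0.1964 -0.0017]
[[342.3   0.  278.3]
 [  0.  342.3 210.9]
 [  0.    0.    1. ]] [[ 0.385  0.89   0.245  0.511]
 [-0.923  0.372  0.098 -0.189]
 [-0.004 -0.264  0.964  0.303]
 [ 0.     0.     0.     1.   ]]
toolyaw 22.650173739710073
scene [349.7, 140.5, 400.2, 173.3] 0.92 (array([ 0.4506628 , -0.20781265,  0.39077185]), np.float64(0.36478990328782807))
side [202.1, 191.4, 254.0, 222.7] 0.61 (array([ 0.44868562, -0.22452113,  0.17123949]), np.float64(0.3404608832465278))
```

View pics/wr2.png

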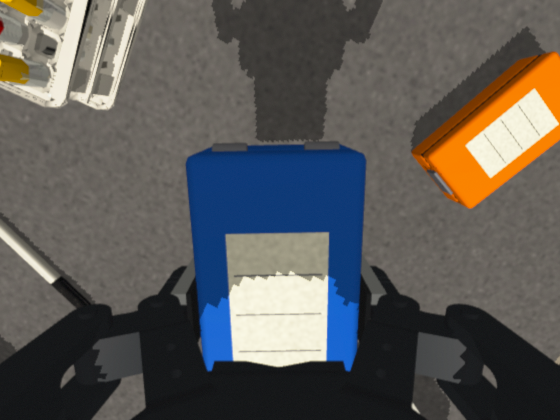

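```bash
cat > inh.py <<'E'
from h import *
import sys
# color mask in wrist view, fit box in-hand with free pose given top height
s=readout.read_state();camera("wrist");p=camera_params("wrist")
t=s["tool_pos"];q=s["ee_rot"];yaw=2*np.arctan2(q[2],q[1]);ax=np.array([np.cos(yaw),np.sin(yaw)]);ay=np.array([-ax[1],ax[0]])
print("tcp",t.round(4),np.degrees(yaw).round(2))
def inh(px,dz=.0357):
    P=onz("wrist",px,t[2]+dz);d=(P-t)[:2];return [round(float(d@ax)*1e3,1),round(float(d@ay)*1e3,1)]
for a in sys.argv[1:]:
    print(a,inh([float(k) for k in a.split(",")]))
for dx in(.056,.0585):
  for sy in(-1,1):
    P=np.r_[t[:2]+dx*ax+sy*.029*ay,t[2]+.0357];print("expect",dx,sy,proj("wrist",P).round(1), "bottom",proj("wrist",P-[0,0,.04]).round(1))
E
python3 inh.py 187,158 365,158 230,152 322,152 230,143 277,148 201,330 362,330
python3 -c "
import cv2
a=cv2.imread('pics/wr2.png');cv2.imwrite('pics/wr2c.png',cv2.resize(a[130:230,170:380],None,fx=3.6,fy=3.6,interpolation=2))"
```

```text
tcp [ 0.4501 -0.2147  0.1627] 22.65
187,158 [54.5, 28.5]
365,158 [54.5, -26.8]
230,152 [56.4, 15.1]
322,152 [56.4, -13.4]
230,143 [59.1, 15.0]
277,148 [57.6, 0.5]
201,330 [-6.6, 27.8]
362,330 [-6.6, -29.8]
expect 0.056 -1 [372.5 153.2] bottom [347.4 143.7]
expect 0.056 1 [185.  153.2] bottom [210.  143.7]
expect 0.0585 -1 [373.1 144.9] bottom [347.7 137.6]
expect 0.0585 1 [184.4 144.9] bottom [209.7 137.7]
```

View pics/wr2c.png

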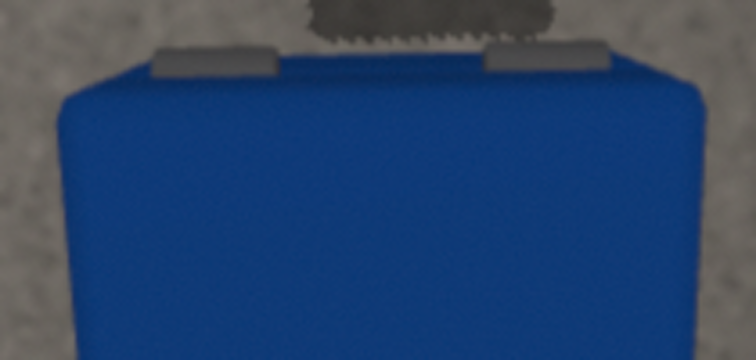

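In hand, blue sits centred: its front top edge is at row ~154, which puts the box centre within about 0.5 mm of the TCP. Now I carry it over the rack to a hover just short of the white box.

Call:
{"api": "play_rows", "payload": {
  "commands": [
    [[-0.004,0.02,0.02],-1],
    [[-0.012,0.06,0.03],-4],
    [[-0.02,0.11,0.03],-7],
    [[-0.028,0.16,0.03],-10],
    [[-0.035,0.21,0.03],-13],
    [[-0.042,0.26,0.03],-16],
    [[-0.05,0.31,0.03],-19],
    [[-0.06,0.36,0.03],-22],
    [[-0.065,0.41,0.03],-25],
    [[-0.07,0.46,0.03],-26.2]
  ]
}}

```text
time_s: 7.65
tool_pos: [0.38, 0.2468, 0.1937]
ee_rot: [-0.0, 1.0, -0.031, 0.001]
force: [1.9, -0.2, -3.9]
gripper_width: 0.0575
```

Call:
{"api": "play_rows", "payload": {
  "commands": [
    [[-0.003,0.05,0],0],
    [[-0.005,0.085,0],0],
    [[-0.005,0.1,0],0],
    [[-0.005,0.1,0],0],
    [[-0.005,0.1,0],0],
    [[-0.005,0.1,0],0]
  ]
}}

```text
time_s: 8.4
tool_pos: [0.3755, 0.3439, 0.1932]
ee_rot: [0.0, 0.999, -0.032, -0.0]
force: [-0.2, -0.3, -3.1]
gripper_width: 0.0575
```

```bash
python3 st.py; python3 wr.py wr3.png white_box:0
```

```text
8.6
[[ 3.7549e+02  3.4394e+02  1.9323e+02 -3.6400e+00 -2.2000e-01 -3.4000e-01
  -3.1200e+00  5.7470e+01]
 [ 3.7550e+02  3.4409e+02  1.9328e+02 -3.6400e+00 -3.1000e-01  9.0000e-02
  -2.2400e+00  5.7560e+01]]
mean [ 3.7549e+02  3.4426e+02  1.9332e+02 -3.6200e+00 -3.7000e-01 -1.0000e-01
 -2.6300e+00  5.7680e+01] sd [0.01 0.23 0.06 0.01 0.1  0.22 0.45 0.17]
8.6 [0.3755 0.3446 0.1934] [-0.000e+00  9.995e-01 -3.140e-02  1.000e-04]
[[342.3   0.  278.3]
 [  0.  342.3 210.9]
 [  0.    0.    1. ]] [[-0.063  0.963  0.262  0.442]
 [-0.998 -0.06  -0.017  0.341]
 [-0.    -0.262  0.965  0.336]
 [ 0.     0.     0.     1.   ]]
toolyaw -3.5999815432688442
white_box 0.91 [231.  27. 303. 146.] [0.4548 0.3477 3.0787] 176.4 0.232
```

View pics/wr3.png

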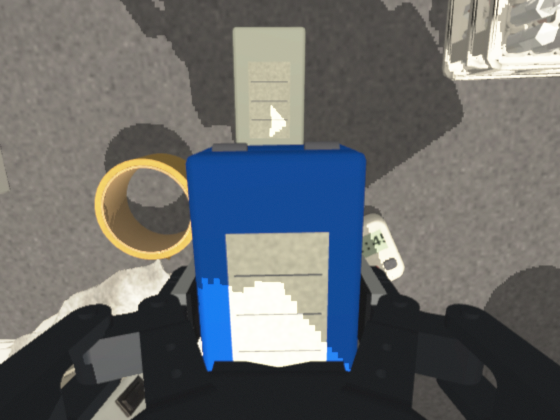

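The wrist view shows the white box's far part at (270,90), partly hidden by the blue box, and a yellow ring at about (150,207) next to it. I redo the fit on the visible rows only and check the ring's clearance.

```bash
python3 - <<'E'
from h import *
import h
camera("wrist");camera("side")
R=regions_of("wrist","white_box");print(R[0]["extent"])
op=h.poly
def poly2(n,v,z0,d):
    m=op(n,v,z0,d).copy();m[138:]=0;return m
h.poly=poly2
m=R[0]["mask"].copy();m[138:]=0
for d in((.112,.058,.04),(.115,.058,.04)):
    v,f=fit({"wrist":m},0,[.457,.346,-.063],d);print(v.round(4),np.degrees(v[2]).round(2),round(f,3))
for z in(0,.03,.06):
    print(z,"ring R",onz("wrist",(194,205),z).round(3),"L",onz("wrist",(96,205),z).round(3),"top",onz("wrist",(150,155),z).round(3),"bot",onz("wrist",(150,258),z).round(3))
o,d=ray("wrist",(150,207))
for z in(.0,.03,.05,.07):print(z,proj("side",o+d*(z-o[2])/d[2]).round(1))
w=np.array([c for c in corners(.457,.346,-.063,0)]);print([proj("side",c).round(0) for c in w])
E
python3 -c "
import cv2
a=cv2.imread('pics/side0.png');cv2.imwrite('pics/s0c.png',cv2.resize(a[130:250,170:340],None,fx=4,fy=4,interpolation=2))"
```

```text
[228.8, 28.9, 306.3, 146.1]
[ 0.4552  0.3476 -0.0652] -3.73 0.007
[ 0.4537  0.3477 -0.0626] -3.58 0.007
0 ring R [0.362 0.432 0.   ] L [0.368 0.531 0.   ] top [0.414 0.468 0.   ] bot [0.307 0.485 0.   ]
0.03 ring R [0.369 0.424 0.03 ] L [0.375 0.514 0.03 ] top [0.417 0.457 0.03 ] bot [0.319 0.472 0.03 ]
0.06 ring R [0.376 0.416 0.06 ] L [0.381 0.497 0.06 ] top [0.419 0.445 0.06 ] bot [0.331 0.46  0.06 ]
0.0 [203.6 168.6]
0.03 [204.5 162.6]
0.05 [205.1 158.5]
0.07 [205.8 154.3]
[array([213., 183.]), array([212., 173.]), array([214., 177.]), array([213., 167.]), array([243., 182.]), array([242., 172.]), array([243., 176.]), array([242., 166.])]
```

View pics/s0c.png

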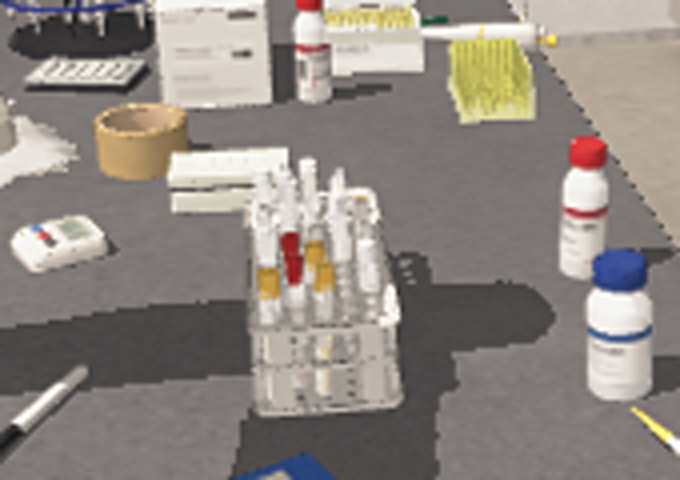

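Call:
{"api": "play_rows", "payload": {
  "commands": [
    [[0.04,0.001,0],0],
    [[0.0805,0.0027,-0.01],0],
    [[0.0805,0.0027,-0.05],0],
    [[0.0805,0.0027,-0.09],0],
    [[0.0805,0.0027,-0.123],0],
    [[0.0805,0.0027,-0.123],0],
    [[0.0805,0.0027,-0.123],0],
    [[0.0805,0.0027,-0.123],0]
  ]
}}

```text
time_s: 9.85
tool_pos: [0.4575, 0.3488, 0.0726]
ee_rot: [-0.001, 1.0, -0.031, 0.002]
force: [0.2, 0.4, -3.1]
gripper_width: 0.0573
```

```bash
python3 st.py
python3 - <<'E'
from h import *
import h
im=camera("scene");camera("side");save("sc4.png",cv2.resize(im[250:420,130:400],None,fx=2.9,fy=2.9,interpolation=2))
t=readout.read_state()["tool_pos"]
for n in("scene","side"):
    for r in regions_of(n,"blue_box")[:1]:
        print(n,r["extent"],round(r["confidence"],2),fit({n:r["mask"]},t[2]-.0043,[.456,.347,-.063]))
E
```

```text
10.05
[[ 4.5748e+02  3.4884e+02  7.2640e+01 -3.5400e+00  2.3000e-01  4.3000e-01
  -3.1100e+00  5.7300e+01]
 [ 4.5731e+02  3.4875e+02  7.2540e+01 -3.5400e+00  3.3000e-01  3.5000e-01
  -2.6800e+00  5.7510e+01]]
mean [ 4.5701e+02  3.4856e+02  7.2160e+01 -3.5400e+00  3.1000e-01  1.0000e-02
 -2.6300e+00  5.7440e+01] sd [0.37 0.22 0.41 0.   0.19 0.43 0.32 0.12]
scene [197.4, 346.7, 269.1, 394.4] 0.91 (array([ 0.45643837,  0.34971267, -0.05129933]), np.float64(0.8402230900105193))
side [209.6, 149.9, 241.2, 167.1] 0.89 (array([0.45316552, 0.34049898, 0.01073072]), np.float64(0.21707464971972398))
```

View pics/sc4.png

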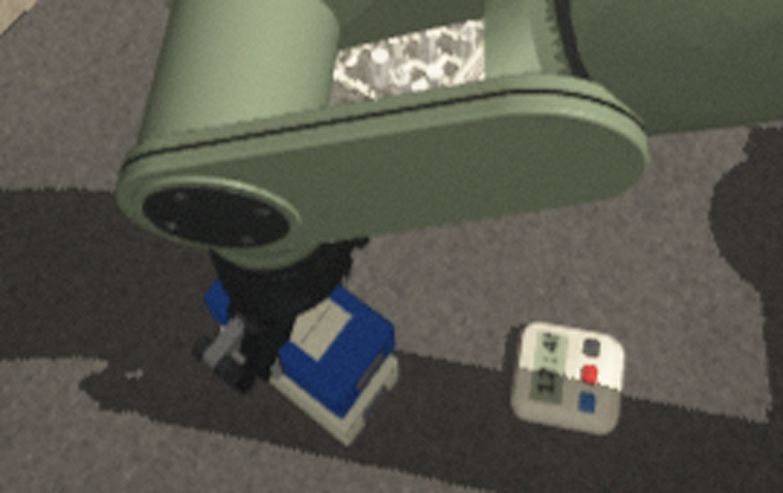

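Blue hovers over white and lines up in the scene crop. Now I lower it.

Call:
{"api": "play_rows", "payload": {
  "commands": [
    [[-0.001,-0.0015,-0.01],0],
    [[-0.001,-0.0015,-0.018],0],
    [[-0.001,-0.0015,-0.023],0],
    [[-0.001,-0.0015,-0.025],0],
    [[-0.001,-0.0015,-0.0255],0],
    [[-0.001,-0.0015,-0.0255],0],
    [[-0.001,-0.0015,-0.0255],0]
  ]
}}

```text
time_s: 11.12
tool_pos: [0.455, 0.3465, 0.0451]
ee_rot: [-0.0, 1.0, -0.031, 0.0]
force: [0.3, 0.7, -2.2]
gripper_width: 0.0572
```

```bash
python3 st.py
```

```text
11.325
[[ 4.5502e+02  3.4646e+02  4.5070e+01 -3.5500e+00  3.3000e-01  6.6000e-01
  -2.1900e+00  5.7190e+01]
 [ 4.5498e+02  3.4643e+02  4.5060e+01 -3.5500e+00 -3.7000e-01 -5.3000e-01
  -2.8900e+00  5.7500e+01]]
mean [ 4.5494e+02  3.4642e+02  4.5020e+01 -3.5400e+00  7.0000e-02  1.1000e-01
 -2.8700e+00  5.7370e+01] sd [0.06 0.03 0.05 0.   0.49 0.53 0.49 0.14]
```

Call:
{"api": "play_rows", "payload": {
  "commands": [
    [[0.001,0.0005,-0.0005],0],
    [[0.001,0.0005,-0.001],0],
    [[0.001,0.0005,-0.001],0],
    [[0.001,0.0005,-0.001],0]
  ]
}}

```text
time_s: 11.82
tool_pos: [0.4558, 0.3469, 0.0444]
ee_rot: [0.0, 1.0, -0.031, 0.0]
force: [-3.1, -1.4, 5.0]
gripper_width: 0.0573
```

Call:
{"api": "play_rows", "payload": {
  "commands": [
    [[0,0,-0.0005],0],
    [[0,0,-0.001],0],
    [[0,0,-0.001],0],
    [[0,0,-0.001],0]
  ]
}}

```text
time_s: 12.32
tool_pos: [0.4558, 0.3469, 0.0443]
ee_rot: [0.0, 1.0, -0.031, -0.0]
force: [-5.0, -3.6, 10.4]
gripper_width: 0.0573
```

In contact. I relax the push and open the jaws.

Call:
{"api": "play_rows", "payload": {
  "commands": [
    [[0,0,0.001],0],
    [[0,0,0.001],0]
  ]
}}

```text
time_s: 12.58
tool_pos: [0.4558, 0.3468, 0.0444]
ee_rot: [0.0, 1.0, -0.031, 0.0]
force: [-3.3, -1.9, 6.2]
gripper_width: 0.0574
```

Call:
{"api": "play_rows", "payload": {
  "commands": [
    [[0,0,0],0],
    [[0,0,0],0],
    [[0,0,0],0],
    [[0,0,0],0],
    [[0,0,0],0]
  ],
  "jaw": 0.078
}}

```text
time_s: 13.2
tool_pos: [0.4558, 0.3468, 0.0437]
ee_rot: [-0.0, 1.0, -0.031, 0.0]
force: [-0.9, 0.1, -0.3]
gripper_width: 0.078
```

Call:
{"api": "play_rows", "payload": {
  "commands": [
    [[0,0,0.015],0],
    [[0,0,0.06],0],
    [[0,0,0.11],0],
    [[-0.03,0,0.15],0],
    [[-0.08,0,0.15],0],
    [[-0.08,0,0.15],0],
    [[-0.08,0,0.15],0]
  ]
}}

```text
time_s: 14.08
tool_pos: [0.3762, 0.3471, 0.1948]
ee_rot: [-0.0, 1.0, -0.031, 0.001]
force: [0.4, -0.3, 1.0]
gripper_width: 0.0781
```

```bash
python3 wr.py wr5.png blue_box:0.04 white_box:0 | grep -v "\[\["
python3 - <<'E'
from h import *
im=camera("scene")
for r in regions_of("scene","blue_box")[:1]: print("scene",r["extent"],fit({"scene":r["mask"]},.04,[.456,.347,-.063]))
E
```

```text
14.075 [0.3762 0.3471 0.1948] [-5.000e-04  9.995e-01 -3.070e-02  1.000e-03]
 [  0.  342.3 210.9]
 [-0.998 -0.06  -0.017  0.343]
 [-0.001 -0.261  0.965  0.337]
 [ 0.     0.     0.     1.   ]]
toolyaw -3.519521948397335
blue_box 0.83 [230.  12. 312. 180.] [ 0.4548  0.347  -0.0447] -2.6 0.028
scene [200.7, 333.7, 267.6, 398.7] (array([ 0.46328352,  0.34875712, -0.14053984]), np.float64(0.9200087478119261))
```

View pics/wr5.png

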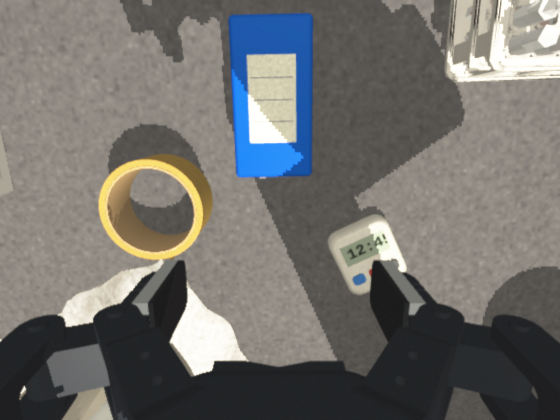

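Blue sits over white in the wrist view at (273,95), and no white shows. The ring, timer and rack are untouched. Now I go to orange.

Call:
{"api": "play_rows", "payload": {
  "commands": [
    [[0.01,-0.05,0.02],-2],
    [[0.02,-0.11,0.02],-4],
    [[0.03,-0.17,0.02],-7],
    [[0.04,-0.23,0.02],-10],
    [[0.05,-0.29,0.02],-12],
    [[0.06,-0.35,0.02],-14],
    [[0.07,-0.41,0.02],-16],
    [[0.08,-0.47,0.02],-18],
    [[0.09,-0.53,0.02],-20],
    [[0.1,-0.58,0.02],-22]
  ],
  "jaw": 0.0854
}}

```text
time_s: 15.58
tool_pos: [0.4759, -0.2362, 0.2136]
ee_rot: [0.0, 0.975, -0.223, 0.0]
force: [0.4, 0.3, 0.1]
gripper_width: 0.0855
```

Call:
{"api": "play_rows", "payload": {
  "commands": [
    [[0.005,-0.04,0.0],0],
    [[0.01,-0.08,0],0],
    [[0.01,-0.08,0],0],
    [[0.01,-0.08,0],0],
    [[0.01,-0.08,0],0]
  ]
}}

```text
time_s: 16.2
tool_pos: [0.4857, -0.3122, 0.2136]
ee_rot: [-0.0, 0.975, -0.221, -0.0]
force: [-0.3, 0.1, -0.9]
gripper_width: 0.085
```

```bash
python3 wr.py wr6.png orange_box:0 | grep -v "\[\["; python3 st.py
python3 - <<'E'
from h import *
im=camera("scene");
for r in regions_of("scene","blue_box")[:1]:
    print("scene",r["extent"],[a for a in fit({"scene":r["mask"]},.04,[.456,.347,-.063])])
for r in regions_of("scene","orange_box")[:1]:print(fit({"scene":r["mask"]},0,[.567,-.354,-.45]))
c=im[325:415,190:290];save("sc7.png",cv2.resize(c,None,fx=6,fy=6,interpolation=2))
E
```

```text
16.2 [ 0.4857 -0.3122  0.2136] [-3.000e-04  9.754e-01 -2.206e-01 -3.000e-04]
 [  0.  342.3 210.9]
 [-0.903 -0.415 -0.113 -0.34 ]
 [-0.    -0.263  0.965  0.356]
 [ 0.     0.     0.     1.   ]]
toolyaw -25.49071134711156
orange_box 0.83 [245.  20. 318. 154.] [ 0.5646 -0.3529 -0.437 ] -25.0 0.02
16.5
[[ 4.8585e+02 -3.1219e+02  2.1385e+02 -2.5480e+01  6.3000e-01  1.6000e-01
   0.0000e+00  8.5600e+01]
 [ 4.8589e+02 -3.1225e+02  2.1392e+02 -2.5470e+01 -5.5000e-01 -5.5000e-01
  -2.4000e-01  8.5460e+01]]
mean [ 4.8590e+02 -3.1242e+02  2.1395e+02 -2.5480e+01 -1.6000e-01 -9.0000e-02
 -6.0000e-02  8.5450e+01] sd [0.03 0.18 0.06 0.01 0.43 0.33 0.36 0.08]
scene [201.6, 336.0, 267.4, 396.7] [array([ 0.45663582,  0.34676238, -0.06436527]), np.float64(0.026062411937461234)]
(array([ 0.56669456, -0.35079934, -0.43640299]), np.float64(0.029171100987957662))
```

View pics/sc7.png

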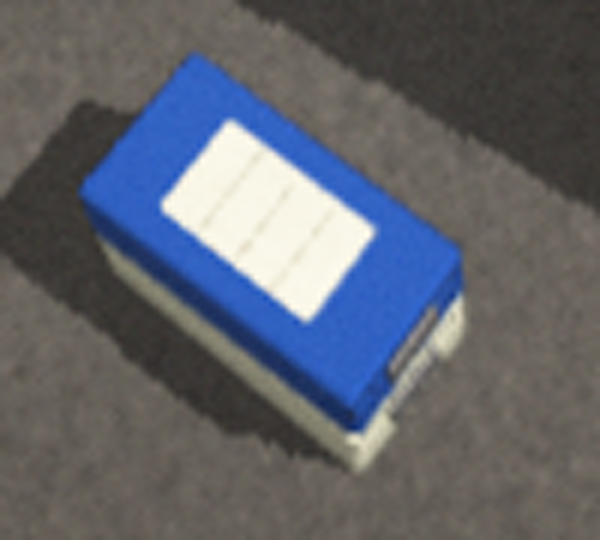

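Blue is square on white in the scene crop, with both boxes' edges parallel. The same-camera fits differ by about 1 mm and 0.1°. Approaching orange.

Call:
{"api": "play_rows", "payload": {
  "commands": [
    [[0.03,-0.015,-0.02],0.4],
    [[0.06,-0.03,-0.05],0.4],
    [[0.0791,-0.0406,-0.09],0.4],
    [[0.0791,-0.0406,-0.121],0.4],
    [[0.0791,-0.0406,-0.121],0.4],
    [[0.0791,-0.0406,-0.121],0.4]
  ]
}}

```text
time_s: 17.4
tool_pos: [0.5655, -0.3543, 0.0941]
ee_rot: [0.0, 0.976, -0.218, 0.001]
force: [-0.3, -0.8, -0.0]
gripper_width: 0.0854
```

```bash
python3 st.py
```

```text
17.6
[[ 5.6546e+02 -3.5428e+02  9.4120e+01 -2.5150e+01 -2.8000e-01 -8.3000e-01
  -1.0000e-02  8.5400e+01]
 [ 5.6590e+02 -3.5468e+02  9.5050e+01 -2.5150e+01  4.1000e-01  2.0000e-02
  -2.0000e-01  8.5620e+01]]
mean [ 5.6587e+02 -3.5463e+02  9.5040e+01 -2.5150e+01  1.2000e-01 -7.0000e-02
  2.0000e-02  8.5410e+01] sd [0.22 0.19 0.48 0.   0.44 0.46 0.47 0.24]
```

Call:
{"api": "play_rows", "payload": {
  "commands": [
    [[-0.0007,0.0016,-0.03],0],
    [[-0.0007,0.0016,-0.06],0],
    [[-0.0007,0.0016,-0.08],0],
    [[-0.0007,0.0016,-0.0895],0],
    [[-0.0007,0.0016,-0.0895],0],
    [[-0.0007,0.0016,-0.0895],0]
  ]
}}

```text
time_s: 18.35
tool_pos: [0.5651, -0.353, 0.0047]
ee_rot: [0.001, 0.976, -0.218, 0.001]
force: [0.1, -0.4, -0.4]
gripper_width: 0.0852
```

Call:
{"api": "play_rows", "payload": {
  "commands": [
    [[0,0,0],0],
    [[0,0,0],0],
    [[0,0,0],0],
    [[0,0,0],0],
    [[0,0,0],0],
    [[0,0,0],0],
    [[0,0,0],0]
  ],
  "jaw": 0.045,
  "squeeze": 50
}}

```text
time_s: 19.23
tool_pos: [0.5649, -0.3529, 0.0045]
ee_rot: [0.001, 0.976, -0.218, 0.001]
force: [0.3, -0.9, 6.1]
gripper_width: 0.0577
```

```bash
python3 st.py
```

```text
19.425
[[ 5.6492e+02 -3.5288e+02  4.4900e+00 -2.5150e+01  3.1000e-01 -8.8000e-01
   6.0700e+00  5.7660e+01]
 [ 5.6493e+02 -3.5290e+02  4.5000e+00 -2.5150e+01 -2.7000e-01 -7.6000e-01
   5.2200e+00  5.7310e+01]]
mean [ 5.6493e+02 -3.5287e+02  4.4900e+00 -2.5140e+01 -1.5000e-01 -5.9000e-01
  5.8600e+00  5.7490e+01] sd [0.01 0.02 0.01 0.   0.28 0.2  0.45 0.16]
```

Call:
{"api": "play_rows", "payload": {
  "commands": [
    [[0,0,0.02],0],
    [[0,0,0.06],0],
    [[0,0,0.12],0],
    [[0,0,0.17],0],
    [[0,0,0.19],0],
    [[0,0,0.19],0],
    [[0,0,0.19],0]
  ]
}}

```text
time_s: 20.3
tool_pos: [0.5625, -0.3508, 0.1897]
ee_rot: [-0.001, 0.976, -0.218, -0.003]
force: [0.2, -0.2, -3.8]
gripper_width: 0.0572
```

```bash
python3 st.py
cat > edge.py <<'E'
from h import *
import sys
dz=float(sys.argv[1])
s=readout.read_state();im=camera("wrist");save(sys.argv[2],im)
t=s["tool_pos"];q=s["ee_rot"];yaw=2*np.arctan2(q[2],q[1]);ax=np.array([np.cos(yaw),np.sin(yaw)]);ay=np.array([-ax[1],ax[0]])
R=[r for r in regions_of("wrist","orange_box")]
for r in R[:2]:
    m=r["mask"];e=r["extent"];print(round(r["confidence"],2),np.round(e))
# brightness gradient of top front edge along columns
g=cv2.cvtColor(im,cv2.COLOR_RGB2LAB).astype(int)
for c in(250,276,305):
    col=im[136:172,c-3:c+4].mean(1).round().astype(int);print(c,[tuple(x) for x in col[::2].tolist()])
for row in(170,185,200):
    m=(im[row,:,0].astype(int)-im[row,:,2]>50);xs=np.where(m[120:440])[0]+120
    if len(xs):
        for x in(xs[0],xs[-1]+1):
            P=onz("wrist",(x,row),t[2]+dz);d=(P-t)[:2];print(row,x,(d@ax*1e3).round(1),(d@ay*1e3).round(1))
for r_ in(148,150,152,154,156,158):
    d=(onz("wrist",(278,r_),t[2]+dz)-t)[:2];print(r_,(d@ax*1e3).round(1),end=" ")
E
python3 edge.py 0.0355 wr8.png
```

```text
20.5
[[ 5.6252e+02 -3.5085e+02  1.8973e+02 -2.5150e+01  2.1000e-01 -2.1000e-01
  -3.8000e+00  5.7180e+01]
 [ 5.6241e+02 -3.5076e+02  1.8929e+02 -2.5150e+01 -5.8000e-01  7.0000e-02
  -2.8100e+00  5.7410e+01]]
mean [ 5.6269e+02 -3.5099e+02  1.8978e+02 -2.5150e+01 -1.2000e-01 -1.6000e-01
 -2.9200e+00  5.7290e+01] sd [0.26 0.21 0.42 0.   0.57 0.49 0.6  0.21]
0.91 [187. 137. 370. 371.]
250 [(124, 118, 112), (109, 105, 100), (110, 91, 79), (120, 72, 31), (130, 74, 30), (148, 70, 0), (169, 79, 0), (187, 87, 0), (191, 89, 0), (193, 90, 0), (196, 91, 0), (198, 91, 0), (196, 91, 0), (196, 92, 0), (196, 92, 0), (196, 92, 0), (197, 92, 0), (197, 92, 0)]
276 [(123, 117, 111), (119, 114, 108), (131, 94, 72), (147, 69, 0), (155, 73, 0), (149, 71, 0), (187, 88, 0), (227, 108, 0), (244, 122, 0), (251, 135, 0), (254, 150, 0), (255, 160, 0), (255, 161, 0), (255, 160, 0), (255, 160, 0), (255, 160, 0), (255, 160, 0), (255, 160, 0)]
305 [(117, 112, 106), (105, 102, 97), (112, 88, 75), (118, 72, 34), (130, 74, 28), (149, 71, 0), (191, 88, 0), (230, 110, 0), (244, 123, 0), (252, 138, 0), (254, 155, 0), (255, 163, 0), (255, 163, 0), (255, 163, 0), (255, 163, 0), (255, 163, 0), (255, 163, 0), (255, 163, 0)]
170 188 51.0 28.7
170 368 51.0 -28.2
185 189 46.2 28.7
185 367 46.2 -28.2
200 190 41.3 28.7
200 366 41.3 -28.3
148 57.9 150 57.3 152 56.7 154 56.0 156 55.4 158 54.8
```

Run:
```python
import cv2,numpy as np
for f,k in(("pics/wr2.png",0),("pics/wr8.png",2)):
    a=cv2.imread(f).astype(float)
    for c in(265,290):
        s=a[134:172,c-4:c+5,k].mean(1);print(f,c,s.round().astype(int).tolist())
```

```text
pics/wr2.png 265 [58, 57, 56, 56, 55, 57, 65, 78, 92, 98, 96, 91, 89, 90, 92, 97, 93, 90, 92, 97, 104, 109, 113, 115, 116, 117, 117, 119, 119, 120, 120, 120, 120, 121, 121, 121, 120, 120]
pics/wr2.png 290 [58, 57, 57, 56, 57, 65, 77, 90, 96, 97, 92, 89, 89, 90, 94, 96, 92, 90, 93, 100, 106, 112, 114, 115, 116, 117, 118, 118, 119, 120, 120, 120, 120, 120, 120, 120, 120, 120]
pics/wr8.png 265 [125, 126, 126, 124, 122, 120, 129, 141, 146, 150, 158, 152, 149, 164, 186, 210, 227, 237, 243, 248, 251, 253, 254, 255, 254, 248, 231, 225, 221, 218, 215, 212, 208, 206, 202, 200, 197, 197]
pics/wr8.png 290 [125, 124, 123, 123, 124, 125, 134, 143, 147, 151, 156, 151, 150, 165, 189, 214, 229, 238, 244, 248, 251, 253, 254, 255, 255, 255, 255, 255, 255, 255, 255, 255, 255, 255, 255, 255, 255, 255]
```

Blue and orange sit the same way in the hand: both front-bottom edges are at row ~140.5. Now I carry orange over the rack at underside height of about 185 mm.

Call:
{"api": "play_rows", "payload": {
  "commands": [
    [[-0.004,0.02,0],0.5],
    [[-0.01,0.06,0],2],
    [[-0.018,0.11,0],4],
    [[-0.026,0.16,0],6],
    [[-0.034,0.21,0],8],
    [[-0.042,0.26,0],10],
    [[-0.05,0.31,0],12],
    [[-0.058,0.36,0],14],
    [[-0.066,0.41,0],16],
    [[-0.074,0.46,0],18]
  ]
}}

```text
time_s: 21.85
tool_pos: [0.4898, 0.1094, 0.1934]
ee_rot: [-0.0, 0.998, -0.062, 0.0]
force: [0.7, 0.2, -2.6]
gripper_width: 0.0574
```

Call:
{"api": "play_rows", "payload": {
  "commands": [
    [[-0.008,0.05,0],1.5],
    [[-0.016,0.1,0],3],
    [[-0.022,0.15,0],3.5],
    [[-0.028,0.19,0],3.5],
    [[-0.032,0.22,0],3.5],
    [[-0.033,0.238,0],3.5],
    [[-0.033,0.238,0],3.5],
    [[-0.033,0.238,0],3.5]
  ]
}}

```text
time_s: 22.85
tool_pos: [0.4574, 0.3448, 0.1931]
ee_rot: [0.001, 0.999, -0.032, -0.0]
force: [-0.2, 0.2, -3.0]
gripper_width: 0.0573
```

Call:
{"api": "play_rows", "payload": {
  "commands": [
    [[0,0,-0.03],0],
    [[0,0,-0.055],0],
    [[0,0,-0.065],0],
    [[0,0,-0.065],0],
    [[0,0,-0.065],0],
    [[0,0,-0.065],0]
  ]
}}

```text
time_s: 23.6
tool_pos: [0.4581, 0.3462, 0.1297]
ee_rot: [-0.001, 0.999, -0.032, 0.001]
force: [-0.6, 0.4, -2.2]
gripper_width: 0.0574
```

```bash
python3 st.py; python3 -c "
from h import *
print(readout.read_state()['ee_rot'])"
```

```text
23.8
[[ 4.5811e+02  3.4624e+02  1.2967e+02 -3.6500e+00 -5.7000e-01  4.0000e-01
  -2.2500e+00  5.7410e+01]
 [ 4.5792e+02  3.4621e+02  1.2949e+02 -3.6400e+00  2.0000e-01 -1.8000e-01
  -2.6200e+00  5.7140e+01]]
mean [ 4.5774e+02  3.4615e+02  1.2925e+02 -3.6400e+00  8.0000e-02  1.3000e-01
 -2.9100e+00  5.7350e+01] sd [0.25 0.07 0.31 0.01 0.5  0.37 0.49 0.17]
[-2.41650939e-04  9.99496206e-01 -3.17350219e-02  4.06306123e-04]
```

Call:
{"api": "play_rows", "payload": {
  "commands": [
    [[-0.0019,0.0007,-0.01],0],
    [[-0.0019,0.0007,-0.02],0],
    [[-0.0019,0.0007,-0.027],0],
    [[-0.0019,0.0007,-0.03],0],
    [[-0.0019,0.0007,-0.03],0],
    [[-0.0019,0.0007,-0.03],0]
  ]
}}

```text
time_s: 24.55
tool_pos: [0.4556, 0.3467, 0.0986]
ee_rot: [-0.0, 0.999, -0.032, 0.0]
force: [-0.6, 0.2, -2.7]
gripper_width: 0.0574
```

```bash
python3 st.py
```

```text
24.75
[[ 4.5562e+02  3.4668e+02  9.8630e+01 -3.6500e+00 -6.2000e-01  1.9000e-01
  -2.6800e+00  5.7380e+01]
 [ 4.5566e+02  3.4671e+02  9.8730e+01 -3.6500e+00  6.5000e-01  4.4000e-01
  -2.2000e+00  5.7350e+01]]
mean [ 4.5561e+02  3.4668e+02  9.8690e+01 -3.6500e+00 -2.0000e-02  4.0000e-02
 -2.7500e+00  5.7350e+01] sd [0.05 0.02 0.04 0.   0.4  0.38 0.46 0.06]
```

Underside is now about 14 mm above blue's top. I lower it the last 4 mm.

Call:
{"api": "play_rows", "payload": {
  "commands": [
    [[0.0002,0.0001,-0.001],0],
    [[0.0002,0.0001,-0.002],0],
    [[0.0002,0.0001,-0.003],0],
    [[0.0002,0.0001,-0.0037],0],
    [[0.0002,0.0001,-0.0037],0],
    [[0.0002,0.0001,-0.0037],0],
    [[0.0002,0.0001,-0.0037],0]
  ]
}}

```text
time_s: 25.62
tool_pos: [0.4555, 0.3466, 0.0946]
ee_rot: [-0.0, 0.999, -0.032, 0.0]
force: [-0.0, 0.4, -2.6]
gripper_width: 0.0574
```

```bash
python3 st.py
python3 - <<'E'
from h import *
ims=camera("scene");imd=camera("side")
a=cv2.resize(ims[320:410,180:290],None,fx=4.4,fy=4.4,interpolation=2)
b=cv2.resize(imd[115:205,190:260],None,fx=4.4,fy=4.4,interpolation=2)
save("fin.png",np.hstack([a,b]));print(a.shape,b.shape)
for n in("scene","side"):
    for t in("orange_box","blue_box"):
        for r in regions_of(n,t)[:1]:print(n,t,round(r["confidence"],2),np.round(r["extent"],1))
    for z,l in((.09,"orange"),(.04,"blue")):
        P=np.array([proj(n,c) for c in corners(.4555,.3469,-.063,z)]);print(n,l,"expected",P.min(0).round(1),P.max(0).round(1))
E
```

```text
25.825
[[ 4.5551e+02  3.4664e+02  9.4630e+01 -3.6500e+00 -3.0000e-02  4.4000e-01
  -2.6400e+00  5.7400e+01]
 [ 4.5551e+02  3.4665e+02  9.4630e+01 -3.6500e+00  3.7000e-01  1.9000e-01
  -2.4300e+00  5.7040e+01]]
mean [ 4.5550e+02  3.4664e+02  9.4630e+01 -3.6500e+00 -5.0000e-02  3.3000e-01
 -2.4600e+00  5.7250e+01] sd [0.01 0.   0.01 0.   0.52 0.16 0.56 0.16]
(396, 484, 3) (396, 308, 3)
scene orange_box 0.76 [199.9 345.5 263.  391.1]
scene blue_box 0.68 [221.1 365.4 266.8 400.6]
scene orange expected [198.5 321.9] [267.6 392. ]
scene blue expected [202.6 332.3] [268.2 399.4]
side orange_box 0.86 [209.  146.  241.3 165.3]
side blue_box 0.58 [213.7 157.4 243.8 174.1]
side orange expected [208.7 143.3] [240.7 160.4]
side blue expected [210.1 156. ] [241.6 173.2]
```

View pics/fin.png

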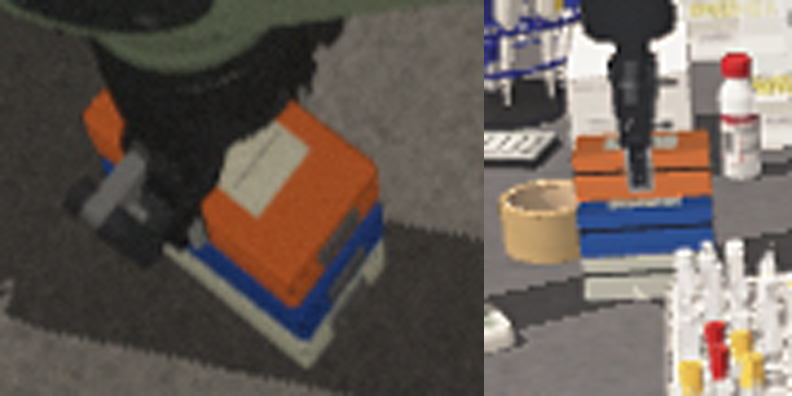

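In the final crop, orange's lower front edge in the side view is at row ~160.5, against 160.4 expected for a 10 mm gap. Blue's is at 173.4, against 173.2. The stack is aligned and the force shows only the box's weight, so I hand it in.

```bash
python3 -c "
from station import job_done
print(job_done())"
```

```text
the job is handed in; nothing more can be done
None
```

The blue box is on the white one and released. The orange box is still gripped about 10 mm above it, and I handed the job in at about 26 s. `job_done()` gave no verdict.

**Blue on white:** After release, scene-camera fits of the two boxes agreed to about 1 mm and 0.1°. The wrist fit gave blue 1° more yaw than the scene fit, which is within tolerance.

**Orange above blue:**
- **Position:** the tool was within 0.5 mm and 0.1° of the pose where blue was released. Both boxes sat the same way in the hand, to about 0.5 mm.
- **Height:** the tool height puts the gap at about 10 mm. In the side view the lower edges of orange and blue were where that gap predicts, within 0.3 px.
- **Contact:** the jaws read 57.3 mm on the 58 mm box. The wrist force showed only the box's weight, about 2.5 N, so nothing suggests it touched blue.

**Less certain:**
- The gap can't be seen directly, because both fixed cameras look down on it.
- Camera estimates of the same box differed by 1–3 mm, within the calibration error.
- Mask fits of boxes partly hidden by the gripper did not match, so I disregarded them.
- I did not measure the rack or bottles again at the end. Both boxes crossed the rack with at least 45 mm to spare, and no unexpected force showed.

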